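# Seat a waveguide section and throw the two-stage bolt

## Task

With the gripper shut, gently push the flanged waveguide section along its channel until it is fully home against the brass seat. Then gently push the lever's paddle past its first detent, all the way to its second stop, so that the bolt locks the section in, and come clear. Pinch and lift nothing, and leave the screws, tools and spare parts where they are.

Things in the scene. Friction and masses are not known exactly. Their poses are not given: they have to be found in the camera images.
- fixture: Clamping fixture, fixed: aluminium base plate 300 x 185 x 12 mm. Origin at table height under the centre line of a 46 mm wide channel along fixture x, between rails 26 mm above the table; z up, +y towards the lever's side. Grey lever guide: x -43 to 7, y 34 to 125 mm, top 46 mm above the table. Keeper across the channel: y -32 to -48 mm, top 49 mm.
- seat (a point): Centre of the face of the upright brass plate (the seat) at the channel's +x end, a black finned block behind it. The face looks along fixture -x; the point is 33 mm above the table; axes as the fixture's.
- guide_near (a point): Centre of the end face, away from the seat, of the loose waveguide section: copper tube 26 x 26 mm with 42 x 42 x 6 mm brass end flanges, 100 mm long, 0.25 kg, lying in the channel 30 to 60 mm short of the seat. 33 mm above the table (flange 12 to 54 mm); x points to the seat. Fully home, it lies 100 mm before the seat. 1 to 4 N push the section along.
- paddle (a point): Centre of the outer face (looks along fixture +y; the face to push) of the lever's upright black thumb paddle, 66 mm above the table. Paddle 36 mm (x) by 14 mm (y), from 51 to 81 mm above the table; axes as the fixture's. It carries a 12 mm round steel bolt with a tapered nose that slides across the channel behind the near flange, 34 mm above the table.
- lever (a joint): Lever travel in m: 0 at rest (bolt withdrawn), growing as the paddle is pushed along fixture -y, towards the channel. 0.025: first detent, bolt half across. 0.050: second stop, bolt in the keeper. A spring holds it at each; about 8 N moves it from rest, and 8 N out of the first detent; past 0.039 it is drawn to the second stop. Blocked at about 0.016 unless the section is home.
- screw_a: A bystander to leave alone: a steel cap screw, 14 mm wide, 36 mm tall, standing on its head on the base plate beside the lever's guide. Origin at the centre of its underside.
- screw_b: A bystander to leave alone: another such screw, standing on the base plate on the far side of the lever's guide. Origin at the centre of its underside.
- screw_c: A bystander to leave alone: a third such screw, standing on the table. Origin at the centre of its underside.
- spare_flange: A bystander to leave alone: a spare 46 x 46 x 8 mm brass flange lying on the table. Origin at the centre of its underside.
- driver: A bystander to leave alone: a screwdriver lying on the table, 200 mm long, 26 mm thick handle; its origin is near its middle, at table height.
- spare_tube: A bystander to leave alone: a bare copper tube, 160 x 26 x 26 mm, lying on the table. Origin at the centre of its underside.
- tub: A bystander to leave alone: a white plastic tub, 70 mm wide and 45 mm high, on the table. Origin at the centre of its underside.
Mind the look-alikes: they are no part of the job. What is shaped like the part that bears guide_near but green or pink is not meant.

How it is judged:
By the outcome, as a careful person would: the job done as asked, in the order asked, and still so for the second after the job is handed in, with the robot touching nothing.
It also fails if it takes over 45 s, if anything falls off the work surface, if the arm or the gripper's body presses on something with over 40 N, if the wrist force passes 120 N, or if a joint passes its speed limit or range.

## Robot

A 7-joint arm with a two-finger parallel gripper is mounted at the origin on the work surface. World frame = base frame: x ahead of the robot, y to its left, z up, the work surface at z = 0. Lengths are in m, angles in rad, forces in N, time in s.
With the tool pointing down it reaches from about 0.4 to 0.85 m from the base axis. Payload 10.4 kg.
Tool frame: the origin (TCP) lies between the finger pads; the fingertips stand 22 mm ahead of it and the grasp point (between the pads) lies 3 mm ahead of it; z points along the fingers, y is the line along which they close (so a half turn about z gives the same grasp; the last joint's range is limited). The gripper opens to 85 mm and grips with 20 to 120 N. Pads are 22 mm wide; open, the fingers measure 114 mm over their backs; the gripper's body (76 mm by 85 mm) begins 54 mm behind the grasp point. The pads swing forward as they close: fully open they stand 13 mm farther back than shut.
Start: joints at [1.121, 0.332, -0.065, 1.46, 0.022, 1.35, -0.088], TCP at [0.259, -0.569, 0.253] pointing down, gripper open.
Joint ranges: [-2.6, 2.6], [-0.5, 2.12], [-1.47, 1.34], [0.16, 2.42], [-1.27, 4.41], [0.06, 2.06], [-2.6, 2.6]. Speed limits (rad/s): [2.22, 2.22, 2.79, 2.79, 3.14, 3.14, 3.14].

## Interface

Orientations are given as a unit quaternion [x, y, z, w].
In Python, from workcell import manip, camera, ticket, boxes_of, outline_of gives the robot as it stands.
- The arm moves only by the tool carry_out, never from a script. Its argument "deltas" is a list of rows, each a list of 5 numbers: the shift along the tool's x, y, z as a fraction of full scale, then the turn about the tool's z as a fraction of full scale, then the opening, from -1 (shut) to 1 (fully open), so that 0 is half open. In form: [[tx, ty, tz, spin, gripper], ...]. A call has 1 to 20 rows; each row is the pose to reach, as a shift and turn from the pose commanded when the call began, along the tool's axes at that moment; what a row does not reach only later rows make up. Full scale, the value 1, is 150 mm for a shift and 30 degrees for a turn. A row lasts 1/8 s, in which the tool goes at most 62.5 mm and 10.7 degrees, less where a joint would pass 70% of its speed; a pose out of reach is approached as far as the arm can. A call with a number of a shift or a turn outside -1 to 1 is refused whole. A call with a gripper value outside its range is refused whole. The fingers move at their own pace and stop on an object; "force" is the grip in N (left out, the last holds). Time passes only in rows, so rows that repeat a pose let the fingers close. It gives the time, the measured TCP pose, the force, the opening and the grip force at its end, in the units of the state.
- manip.get_obs(): the state, without advancing time (a new reading comes with each control period).
- camera(name): name is "scene" or "side" or "wrist"; returns a dict with "img" (400x640x3 uint8, red, green, blue), "depth" (400x640 float32, m along the optical axis (not along the pixel's ray), 0 where there is no reading), "vertical_fov" (degrees; the focal length in pixels is half the picture's height over the tangent of half this angle, whatever the lens; pixels are square), "cx", "cy" (the principal point, pixels), "k1" (the pictures are not rectified: a ray, as slopes to the right and down, at radius r is drawn at 1 + k1 r^2 times it, then the intrinsics apply), "R" (3x3) and "t" (3): a world point X has camera coordinates R X + t. Camera axes: x right, y down, z forward; pixel columns grow to the right and rows downward; lengths in m; the calibration is good to about 2 mm. A picture is of the moment at which its call begins.
- ticket.hand_in(): hands the job in; it is judged then, once.
Trained networks look in a picture, given as the dict that the camera call returned (one of the last four; its "shot" number tells which), for a name from the list of things; names that differ only in an ending like _2 or _b are one class to them, and where a whole thing is asked for, a point or a joint stands for the part that bears it (a point fixed in the world has none). Each returns a list of dicts, best first, with "conf" (0 to 1); they miss things now and then, are a little off and sometimes report something else, mostly with a low value. They report only what shows in the picture. A call takes as long as a camera call. They do not tell look-alikes from the thing itself.
- boxes_of(query, picture): "position" ([x, y, z] in m, in world coordinates, good to about 4 mm: the middle of the surface that is visible of it).
- outline_of(query, picture): "region" (400x640 bool, what is visible of it).
The state is a dict: "clock": time; "joint_pos": joint angles; "joint_velocities": joint speeds; "tau": joint torques, N m; "position": TCP position; "ee_rot": TCP orientation; "ft_force": force on the tool from outside, world axes, zero at the start; "torque": the same for the moment, N m; "grip_width": opening from 0.0 (shut) to 1.0 (fully open); "grasp_force": force on a finger pad.
Only numpy, scipy, OpenCV 4.12 (cv2) and the standard library are available. Lean on these libraries where they do the work, as an engineer would, in place of code of your own. Each camera call takes 0.05 s, during which the arm holds its last target. There are 200 camera calls.

## Working session

There is one attempt and no reset: what is moved stays moved. The work goes in short steps, Python scripts to look and compute and a tool call to move; the robot and the scene stay as the last step left them, time stands still between calls to the robot, and variables do not carry over. Pictures are saved under pics/ and viewed, at most 11 in all, crops included, and the job is handed in when it is done.

Besides the shell and the picture viewer there is one more tool, called after "Call:" as name(argument=value, ...) on one line, values as JSON. carry_out: Moves the arm, as the interface text tells. Its arguments: {"type":"object","properties":{"deltas":{"type":"array","items":{"type":"array","items":{"type":"number"}}},"force":{"type":"number"}},"required":["deltas"]}

```bash
mkdir -p pics
cat > h.py <<'E'
import numpy as np, cv2
from workcell import manip, camera, ticket, boxes_of, outline_of
def K(p):
    f=200/np.tan(np.radians(p["vertical_fov"])/2); return f
def pix(p,X):
    c=p["R"]@np.array(X,float)+p["t"]; s=c[:2]/c[2]; s=s*(1+p["k1"]*(s@s)); return K(p)*s+[p["cx"],p["cy"]]
def ray(p,u,v):
    d=(np.array([u,v],float)-[p["cx"],p["cy"]])/K(p); s=d.copy()
    for _ in range(20): s=d/(1+p["k1"]*(s@s))
    R=np.array(p["R"]); return -R.T@p["t"], R.T@np.array([s[0],s[1],1])
def atz(p,u,v,z):
    o,d=ray(p,u,v); return o+d*(z-o[2])/d[2]
def atd(p,u,v):
    o,d=ray(p,u,v); return o+d*float(p["depth"][int(round(v)),int(round(u))])
def save(p,n): cv2.imwrite("pics/"+n+".png",p["img"][:,:,::-1])
E
python3 - <<'E'
from h import *
o=manip.get_obs(); print(o["clock"],o["position"],o["ee_rot"],o["ft_force"])
for n in ["scene","side"]:
    p=camera(n); save(p,n+"0")
    print(n,-np.array(p["R"]).T@p["t"])
    for q in ["fixture","seat","guide_near","paddle","lever","screw_a","driver","spare_tube","tub"]:
        for b in boxes_of(q,p)[:4]:
            print(q,round(b["conf"],2),np.round(b["position"],3),np.round(pix(p,b["position"])))
E
```

```text
0.0 [ 0.25856609 -0.56861271  0.25251786] [ 9.77314831e-01  2.11790470e-01 -1.88846315e-04 -6.93913914e-04] [-0.08984125  0.18872628  0.39032189]
scene [0.95971396 0.40595368 0.75191314]
fixture 0.75 [ 0.674 -0.021  0.014] [265. 216.]
seat 0.7 [ 0.673 -0.019  0.013] [266. 217.]
guide_near 0.77 [ 0.399 -0.025  0.031] [342. 145.]
guide_near 0.63 [ 0.607 -0.285  0.036] [212. 138.]
guide_near 0.59 [0.406 0.137 0.034] [393. 179.]
guide_near 0.36 [ 0.668 -0.173  0.011] [224. 181.]
paddle 0.6 [0.589 0.011 0.067] [300. 188.]
lever 0.71 [0.587 0.008 0.067] [300. 187.]
screw_a 0.6 [ 0.574 -0.197  0.015] [246. 154.]
driver 0.55 [0.584 0.122 0.018] [339. 227.]
spare_tube 0.6 [0.599 0.198 0.028] [361. 249.]
tub 0.93 [ 0.737 -0.223  0.029] [186. 182.]
tub 0.34 [ 0.67  -0.171  0.012] [224. 181.]
side [ 0.17293506 -0.37047042  0.59975415]
fixture 0.98 [ 0.587 -0.053  0.01 ] [365. 249.]
seat 0.71 [ 0.591 -0.051  0.014] [366. 246.]
guide_near 0.97 [ 0.38  -0.051  0.035] [283. 305.]
guide_near 0.96 [0.395 0.116 0.033] [233. 248.]
guide_near 0.68 [ 0.615 -0.082  0.048] [388. 235.]
paddle 0.71 [0.579 0.191 0.027] [281. 188.]
paddle 0.42 [0.659 0.017 0.026] [363. 208.]
lever 0.63 [0.584 0.002 0.064] [344. 215.]
lever 0.52 [ 0.592 -0.051  0.012] [366. 246.]
screw_a 0.55 [0.655 0.013 0.027] [363. 209.]
screw_a 0.38 [ 0.519 -0.01   0.026] [325. 250.]
driver 0.54 [ 0.568 -0.197  0.017] [421. 295.]
driver 0.35 [ 0.617 -0.086  0.046] [390. 236.]
spare_tube 0.76 [0.58  0.192 0.028] [281. 187.]
tub 0.78 [ 0.748 -0.211  0.031] [481. 239.]
tub 0.42 [ 0.664 -0.179  0.007] [441. 262.]
```

View pics/scene0.png

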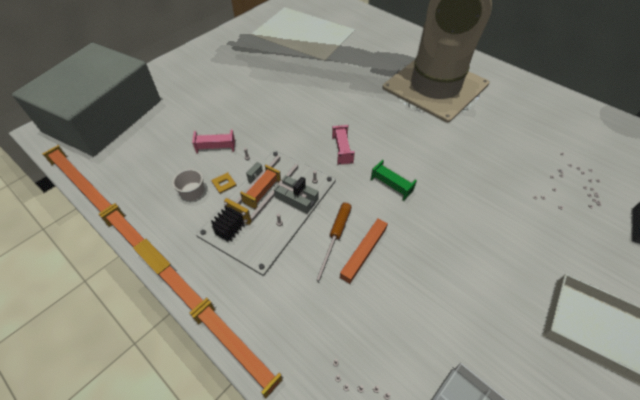

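View pics/side0.png

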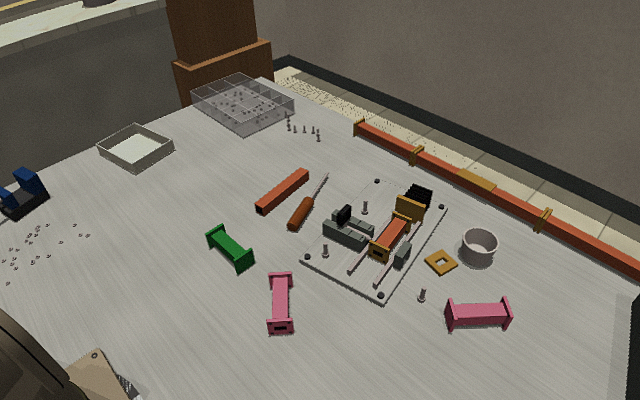

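The scene shows the copper section in the fixture's channel at scene (261,187) and side (392,240). The pink pieces at scene (214,142) and (342,145) and the green one at (393,179) are look-alikes. Only the copper one with brass flanges, lying in the channel, fits. I'll confirm it in an enlarged crop.

Run:
```python
from h import *
p=camera("side"); c=p["img"][165:310,290:460]; cv2.imwrite("pics/c1.png",cv2.resize(c[:,:,::-1],None,fx=4,fy=4,interpolation=cv2.INTER_CUBIC)[:580])
for u,v in [(303,262),(381,302),(446,206),(376,181)]: print("side",np.round(atz(p,u,v,.012),4))
s=camera("scene"); c=s["img"][140:280,190:345]; cv2.imwrite("pics/c2.png",cv2.resize(c[:,:,::-1],None,fx=4,fy=4,interpolation=cv2.INTER_CUBIC))
for u,v in [(333,180),(275,153),(199,236),(263,270)]: print("scene",np.round(atz(s,u,v,.012),4))
```

```text
side [0.4771 0.0075 0.012 ]
side [ 0.5119 -0.155   0.012 ]
side [ 0.8027 -0.0997  0.012 ]
side [0.7615 0.0657 0.012 ]
scene [0.4877 0.0223 0.012 ]
scene [ 0.5204 -0.1469  0.012 ]
scene [ 0.8054 -0.0908  0.012 ]
scene [0.7664 0.0734 0.012 ]
```

View pics/c1.png

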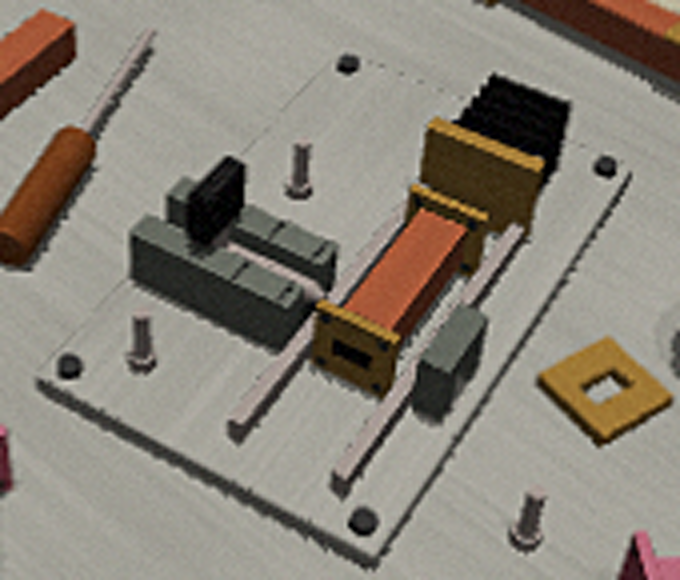

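View pics/c2.png

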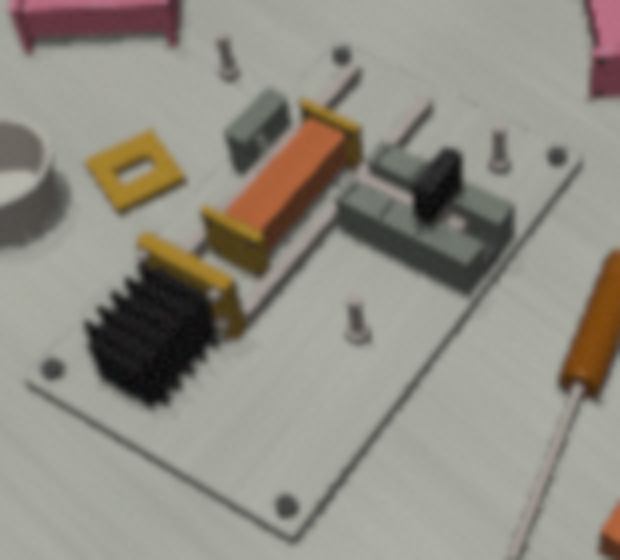

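The enlarged crops confirm it: copper tube with brass flanges in the channel, near flange at about c1 (355,345). The paddle is at c1 (215,200), and screws stand at c1 (142,345) and (300,170). Next I'll fit the fixture pose from these features.

```bash
cat > fit.py <<'E'
from h import *
from scipy.optimize import least_squares
p=camera("side"); s=camera("scene")
# crop pixels -> picture; fixture points in mm (x,y,z); side crop origin 290,165; scene 190,140
S=[((130,222),(-43,125,46)),((308,305),(-43,34,46)),((338,262),(7,34,46))]
C=[((470,262),(7,125,46)),((338,195),(7,34,46)),((378,150),(-43,34,46)),((513,208),(-43,125,46))]
obs=[(p,np.array(u)/4+[290,165],np.array(f)/1e3) for u,f in S]+[(s,np.array(u)/4+[190,140],np.array(f)/1e3) for u,f in C]
def W(q,f): c,n=np.cos(q[2]),np.sin(q[2]); return [q[0]+c*f[0]-n*f[1],q[1]+n*f[0]+c*f[1],f[2]]
r=least_squares(lambda q:np.concatenate([pix(c,W(q,f))-u for c,u,f in obs]),[.6,-.06,.18],loss="soft_l1")
q=r.x; print(np.round(q,4),np.degrees(q[2]),np.round(r.fun,1))
c,n=np.cos(q[2]),np.sin(q[2])
def F(X): d=np.array(X[:2])-q[:2]; return np.round([1e3*(c*d[0]+n*d[1]),1e3*(-n*d[0]+c*d[1]),1e3*X[2]],1)
for nm,cam,o,uv,z in [("near flange TL",p,(290,165),(318,305),.054),("near flange TR",p,(290,165),(397,342),.054),("seat TL",p,(290,165),(430,122),None),
 ("keeper",s,(190,140),(275,92),.049),("near fl scene",s,(190,140),(305,103),.054),("near fl sceneR",s,(190,140),(360,132),.054),
 ("corner",s,(190,140),(583,160),.012),("corner",p,(290,165),(38,380),.012),("cornerR",p,(290,165),(372,557),.012),("paddle top outer front",p,(290,165),(190,185),.081),("paddle top far",p,(290,165),(222,155),.081),("pad scene",s,(190,140),(460,152),.081),("screw a",p,(290,165),(142,368),.012),("screw b",p,(290,165),(300,190),.012)]:
    u=np.array(uv)/4+o; X=atz(cam,*u,z) if z else atd(cam,*u); print(nm,F(X),np.round(X,4))
E
python3 fit.py
```

```text
[ 0.6215 -0.0794  0.1913] 10.960425703890632 [-0.5  0.9 -5.2 -1.   0.3 -6.  -1.2  0.3 -1.9  0.2  0.5 -2.9 -0.2 -1.5]
near flange TL [-43.9  17.4  54. ] [ 0.5751 -0.0706  0.054 ]
near flange TR [-43.8 -23.6  54. ] [ 0.583  -0.1108  0.054 ]
seat TL [90.3 28.5 63.4] [ 0.7047 -0.0342  0.0634]
keeper [-38.4 -38.6  49. ] [ 0.5912 -0.1245  0.049 ]
near fl scene [-37.3 -15.   54. ] [ 0.5878 -0.1012  0.054 ]
near fl sceneR [-35.7  25.6  54. ] [ 0.5816 -0.061   0.054 ]
corner [-115.5  130.9   12. ] [0.4832 0.0272 0.012 ]
corner [-125.1  121.2   12. ] [0.4757 0.0159 0.012 ]
cornerR [-124.1  -58.5   12. ] [ 0.5108 -0.1604  0.012 ]
paddle top outer front [-32.9  95.4  81. ] [0.5711 0.008  0.081 ]
paddle top far [-6.6 94.  81. ] [0.5972 0.0117 0.081 ]
pad scene [-34.8  96.2  81. ] [0.5691 0.0084 0.081 ]
screw a [-91.3  84.2  12. ] [ 0.5159 -0.0141  0.012 ]
screw b [57.9 83.5 12. ] [0.6625 0.0136 0.012 ]
```

```bash
cat > go.py <<'E'
from h import *
import sys
from scipy.spatial.transform import Rotation as R
def go(X,yaw):
    o=manip.get_obs(); r=R.from_quat(o["ee_rot"]); d=r.inv().apply(np.array(X)-o["position"])/.15
    x=r.as_matrix()[:,0]; cur=np.degrees(np.arctan2(x[1],x[0])); print("tool d",np.round(d,3),"spin",round((cur-yaw)/30,3),"clock",o["clock"])
E
python3 - <<'E'
from go import *
q=[.6215,-.0794,np.radians(10.8)]; c,n=np.cos(q[2]),np.sin(q[2])
X=[q[0]-.1*c,q[1]-.1*n,.24]; print(X); go(X,10.8)
E
```

```text
[np.float64(0.5232712749271312), np.float64(-0.09813813145857246), 0.24]
tool d [ 2.905 -2.127  0.089] spin 0.455 clock 1.2
```

Call:
carry_out(deltas=[[0.2,-0.15,0,0,-1],[0.5,-0.37,0,0,-1],[0.8,-0.58,0,0,-1],[0.97,-0.71,0.03,0,-1]], force=60)

```text
clock: 1.7
position: [0.349, -0.4093, 0.2494]
ee_rot: [0.977, 0.213, 0.001, 0.0]
ft_force: [-0.4, -0.4, -0.8]
grip_width: 0.141
grasp_force: 0.0
```

Call:
carry_out(deltas=[[0.3,-0.22,0,0,-1],[0.6,-0.44,0,0,-1],[0.9,-0.66,0,0,-1],[0.97,-0.71,0.03,0,-1]])

```text
clock: 2.2
position: [0.4375, -0.251, 0.2449]
ee_rot: [0.977, 0.215, 0.001, 0.0]
ft_force: [-0.4, 0.1, -0.1]
grip_width: -0.001
grasp_force: 0.0
```

Call:
carry_out(deltas=[[0.3,-0.22,0,0.15,-1],[0.6,-0.44,0,0.3,-1],[0.85,-0.62,0,0.4,-1],[0.97,-0.71,0.03,0.455,-1],[0.97,-0.71,0.03,0.455,-1],[0.97,-0.71,0.03,0.455,-1]])

```text
clock: 2.95
position: [0.5234, -0.099, 0.2397]
ee_rot: [0.996, 0.094, -0.0, 0.0]
ft_force: [0.2, 0.5, -0.2]
grip_width: 0.002
grasp_force: 0.0
```

Run:
```python
from go import *
q=[.6215,-.0794,np.radians(10.8)]; c,n=np.cos(q[2]),np.sin(q[2])
go([q[0]-.1*c,q[1]-.1*n,.24],10.8)
p=camera("wrist"); save(p,"w1")
for a in ["guide_near","paddle","seat","screw_a"]:
    for b in boxes_of(a,p)[:3]: print(a,round(b["conf"],2),np.round(b["position"],3),np.round(pix(p,b["position"])))
```

```text
tool d [-0.    -0.006 -0.002] spin -0.002 clock 2.95
guide_near 0.9 [ 0.631 -0.081  0.048] [321.  54.]
guide_near 0.86 [ 0.405 -0.026  0.035] [228. 273.]
guide_near 0.81 [ 0.61  -0.289  0.033] [532. 126.]
paddle 0.63 [ 0.59  -0.001  0.063] [215.  86.]
seat 0.62 [ 0.587 -0.045  0.014] [275.  99.]
screw_a 0.6 [0.66  0.011 0.021] [225.   3.]
screw_a 0.58 [ 0.521 -0.01   0.026] [227. 161.]
screw_a 0.49 [ 0.576 -0.194  0.015] [422. 139.]
```

View pics/w1.png

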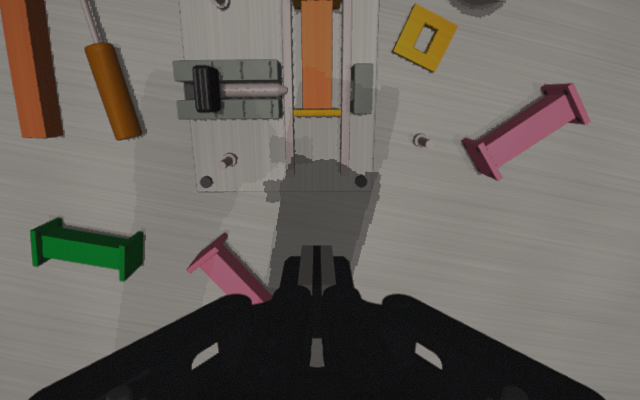

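The wrist view shows the near flange top edge at (318,115), columns 294–342, with rails on both sides. The guide covers columns 175–282 and rows 60–120, and the paddle is at (206,88). Refitting from these pixels.

Run:
```python
from h import *
from scipy.optimize import least_squares
p=camera("wrist")
def W(q,f): c,n=np.cos(q[2]),np.sin(q[2]); return [q[0]+c*f[0]-n*f[1],q[1]+n*f[0]+c*f[1],f[2]]
O=[((174,61),(7,125,46)),((279,60),(7,34,46)),((175,118),(-43,125,46)),((281,118),(-43,34,46)),((353,65),(None,-32,49)),((353,112),(None,-32,49))]
def res(q):
    e=[]
    for u,f in O:
        if f[0] is None:
            continue
        e.append(pix(p,W(q,np.array(f)/1e3))-u)
    return np.concatenate(e)
r=least_squares(res,[.62,-.08,.19],loss="soft_l1"); q=r.x
print(np.round(q,4),np.degrees(q[2]),np.round(res(q),1))
c,n=np.cos(q[2]),np.sin(q[2])
def F(X): d=np.array(X[:2])-q[:2]; return np.round([1e3*(c*d[0]+n*d[1]),1e3*(-n*d[0]+c*d[1]),1e3*X[2]],1)
for nm,u,v,z in [("flL",294,116,.054),("flR",342,116,.054),("railL in",294,140,.026),("railR in",342,140,.026),("keep",354,65,.049),("keep",354,112,.049),("padNW",194,66,.081),("padSW",194,110,.081),("padNE",216,66,.081),("padSE",217,110,.081),("screw",232,158,.048),("plate",199,191,.012),("plateR",371,191,.012)]:
    X=atz(p,u,v,z); print(nm,F(X),np.round(X,4))
for u,v in [(300,113),(335,113),(205,70),(205,105)]: print("depth",F(atd(p,u,v)))
```

```text
[ 0.6201 -0.0813  0.1784] 10.221060115721793 [-0.7 -1.5  0.2 -0.6  3.7  0.9 -0.7  1.2]
flL [-39.7  21.3  54. ] [ 0.5772 -0.0674  0.054 ]
flR [-39.4 -20.1  54. ] [ 0.5849 -0.1081  0.054 ]
railL in [-63.6  23.2  26. ] [ 0.5534 -0.0697  0.026 ]
railR in [-63.2 -22.8  26. ] [ 0.562 -0.115  0.026]
keep [  2.8 -29.5  49. ] [ 0.6281 -0.1098  0.049 ]
keep [-36.1 -30.9  49. ] [ 0.5901 -0.1181  0.049 ]
padNW [-1.4 95.7 81. ] [0.6018 0.0127 0.081 ]
padSW [-34.1  98.4  81. ] [0.5691 0.0095 0.081 ]
padNE [-1.4 78.8 81. ] [ 0.6047 -0.004   0.081 ]
padSE [-34.1  80.2  81. ] [ 0.5723 -0.0085  0.081 ]
screw [-77.7  78.5  48. ] [ 0.5297 -0.0178  0.048 ]
plate [-118.8  124.2   12. ] [0.4812 0.0199 0.012 ]
plateR [-117.3  -55.7   12. ] [ 0.5145 -0.157   0.012 ]
depth [-37.2  16.2  52.7]
depth [-37.  -14.1  53. ]
depth [-4.3 87.4 81.3]
depth [-30.3  89.7  79.9]
```

```bash
cat >> go.py <<'E'
q=[.6201,-.0812,np.radians(10.4)]; c,n=np.cos(q[2]),np.sin(q[2])
def fx(x,y,z): return [q[0]+c*x-n*y,q[1]+n*x+c*y,z]
def F(X): d=np.array(X[:2])-q[:2]; return np.round([1e3*(c*d[0]+n*d[1]),1e3*(-n*d[0]+c*d[1]),1e3*X[2]],1)
E
python3 - <<'E'
from go import *
go(fx(-.075,0,.2),10.4); go(fx(-.075,0,.055),10.4)
E
```

```text
tool d [0.153 0.006 0.266] spin 0.012 clock 3.25
tool d [0.153 0.006 1.233] spin 0.012 clock 3.25
```

Call:
carry_out(deltas=[[0.15,0.006,0.1,0.012,-1],[0.15,0.006,0.35,0.012,-1],[0.15,0.006,0.6,0.012,-1],[0.15,0.006,0.8,0.012,-1],[0.15,0.006,0.9,0.012,-1],[0.15,0.006,0.9,0.012,-1]])

```text
clock: 4.0
position: [0.5458, -0.0942, 0.1044]
ee_rot: [0.996, 0.091, -0.001, -0.0]
ft_force: [1.0, 0.1, -0.3]
grip_width: -0.0
grasp_force: 0.0
```

Call:
carry_out(deltas=[[0,0,0.12,0,-1],[0,0,0.24,0,-1],[0,0,0.31,0,-1],[0,0,0.335,0,-1],[0,0,0.335,0,-1],[0,0,0.335,0,-1]])

```text
clock: 4.75
position: [0.5465, -0.0941, 0.055]
ee_rot: [0.996, 0.091, 0.0, 0.0]
ft_force: [-0.1, 0.1, 0.4]
grip_width: 0.002
grasp_force: 0.0
```

Run:
```python
from go import *
o=manip.get_obs(); print(F(o["position"]),np.round(o["ft_force"],2),o["ee_rot"]); go(fx(-.05,0,.055),10.4)
```

```text
[-74.8   0.6  55. ] [-0.11  0.09  0.4 ] [9.95845010e-01 9.10633300e-02 4.01984679e-04 1.56422273e-04]
tool d [0.165 0.004 0.   ] spin 0.002 clock 4.75
```

Call:
carry_out(deltas=[[0.03,0,0,0,-1],[0.07,0,0,0,-1],[0.1,0,0,0,-1],[0.12,0,0,0,-1],[0.14,0,0,0,-1],[0.155,0,0,0,-1],[0.17,0,0,0,-1],[0.185,0,0,0,-1],[0.2,0,0,0,-1],[0.215,0,0,0,-1],[0.23,0,0,0,-1],[0.245,0,0,0,-1],[0.26,0,0,0,-1],[0.275,0,0,0,-1],[0.29,0,0,0,-1]])

```text
clock: 6.62
position: [0.589, -0.0862, 0.0545]
ee_rot: [0.996, 0.091, 0.0, 0.0]
ft_force: [-1.6, -0.4, -0.8]
grip_width: 0.004
grasp_force: 0.5
```

Run:
```python
from go import *
o=manip.get_obs(); print(F(o["position"]),np.round(o["ft_force"],2))
p=camera("side"); c=p["img"][165:310,290:460]; cv2.imwrite("pics/c3.png",cv2.resize(c[:,:,::-1],None,fx=4,fy=4,interpolation=cv2.INTER_CUBIC)[:580])
```

```text
[-31.4   0.7  54.5] [-1.6  -0.39 -0.85]
```

View pics/c3.png

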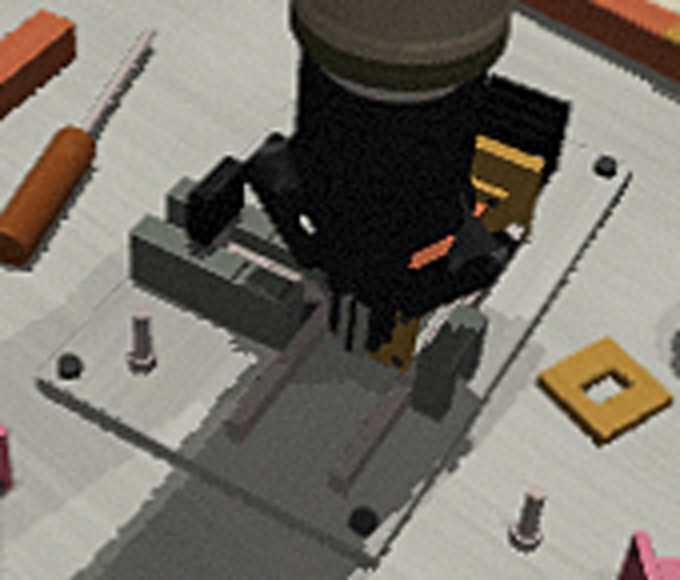

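The section is sliding at about 1.6 N with the gripper clear of the paddle (c3 (215,200)) and the keeper. Continuing slowly.

Call:
carry_out(deltas=[[0.01,0,0,0,-1],[0.02,0,0,0,-1],[0.03,0,0,0,-1],[0.04,0,0,0,-1],[0.048,0,0,0,-1],[0.055,0,0,0,-1]])

```text
clock: 7.42
position: [0.5971, -0.0848, 0.0546]
ee_rot: [0.996, 0.091, 0.0, 0.0]
ft_force: [-2.3, -0.3, -0.2]
grip_width: -0.003
grasp_force: 0.9
```

Call:
carry_out(deltas=[[0.005,0,0,0,-1],[0.01,0,0,0,-1],[0.015,0,0,0,-1],[0.02,0,0,0,-1]])

```text
clock: 7.92
position: [0.5995, -0.0843, 0.0545]
ee_rot: [0.996, 0.091, -0.001, 0.0]
ft_force: [-8.4, -1.0, 5.3]
grip_width: -0.0
grasp_force: 3.5
```

Call:
carry_out(deltas=[[0.005,0,0,0,-1],[0.01,0,0,0,-1],[0.01,0,0,0,-1]])

```text
clock: 8.3
position: [0.5996, -0.0844, 0.0543]
ee_rot: [0.996, 0.091, -0.002, 0.0]
ft_force: [-12.5, -1.5, 7.7]
grip_width: 0.004
grasp_force: 6.0
```

It has stalled, so the section is home. Backing off and rising.

Call:
carry_out(deltas=[[-0.02,0,0,0,-1],[-0.08,0,0,0,-1],[-0.18,0,0,0,-1],[-0.27,0,0,0,-1],[-0.3,0,-0.1,0,-1],[-0.33,0,-0.4,0,-1],[-0.4,0,-0.75,0,-1],[-0.45,0,-0.95,0,-1],[-0.45,0,-0.95,0,-1],[-0.45,0,-0.95,0,-1]])

```text
clock: 9.55
position: [0.535, -0.0961, 0.1972]
ee_rot: [0.996, 0.091, 0.0, 0.0]
ft_force: [0.3, 0.4, -0.7]
grip_width: 0.001
grasp_force: 0.0
```

Run:
```python
from go import *
o=manip.get_obs(); print(F(o["position"]),np.round(o["ft_force"],2))
p=camera("wrist"); save(p,"w2")
go(fx(-.018,.135,.2),10.4)
go(fx(-.018,.135,.076),10.4)
```

```text
[-86.4   0.8 197.2] [ 0.29  0.39 -0.7 ]
tool d [ 0.458 -0.894 -0.023] spin 0.002 clock 9.6
tool d [ 0.459 -0.894  0.804] spin 0.002 clock 9.6
```

View pics/w2.png

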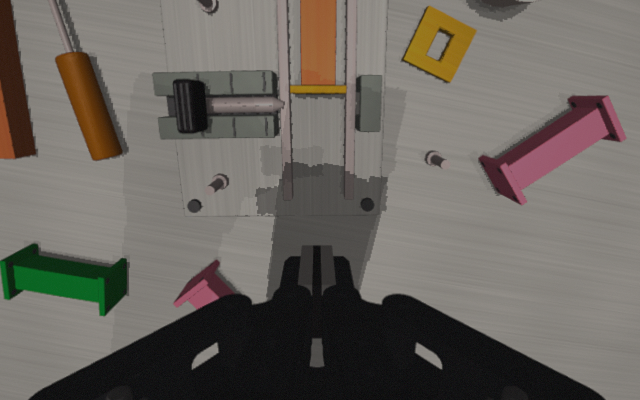

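The flange edge (row 94) is now past the bolt line (row 104), so the bolt is clear to cross. Nothing else has moved. Going to the paddle's outer side.

Call:
carry_out(deltas=[[0.12,-0.22,0,0,-1],[0.25,-0.5,0,0,-1],[0.4,-0.8,0,0,-1],[0.458,-0.92,0,0,-1],[0.458,-0.92,0.2,0,-1],[0.458,-0.92,0.45,0,-1],[0.458,-0.92,0.7,0,-1],[0.458,-0.92,0.8,0,-1],[0.458,-0.92,0.8,0,-1],[0.458,-0.92,0.8,0,-1]])

```text
clock: 10.85
position: [0.5785, 0.0523, 0.0784]
ee_rot: [0.996, 0.091, 0.001, 0.0]
ft_force: [-0.3, -0.6, 1.0]
grip_width: 0.002
grasp_force: 0.0
```

Run:
```python
from go import *
o=manip.get_obs(); print(F(o["position"]),np.round(o["ft_force"],2))
p=camera("side"); c=p["img"][165:310,270:440]; cv2.imwrite("pics/c4.png",cv2.resize(c[:,:,::-1],None,fx=4,fy=4,interpolation=cv2.INTER_CUBIC)[:580])
go(fx(-.018,.11,.076),10.4);go(fx(-.018,.06,.076),10.4)
```

```text
[-16.9 138.8  78.4] [-0.33 -0.57  0.98]
tool d [-0.008  0.192  0.017] spin 0.001 clock 10.9
tool d [-0.008  0.525  0.017] spin 0.001 clock 10.9
```

View pics/c4.png

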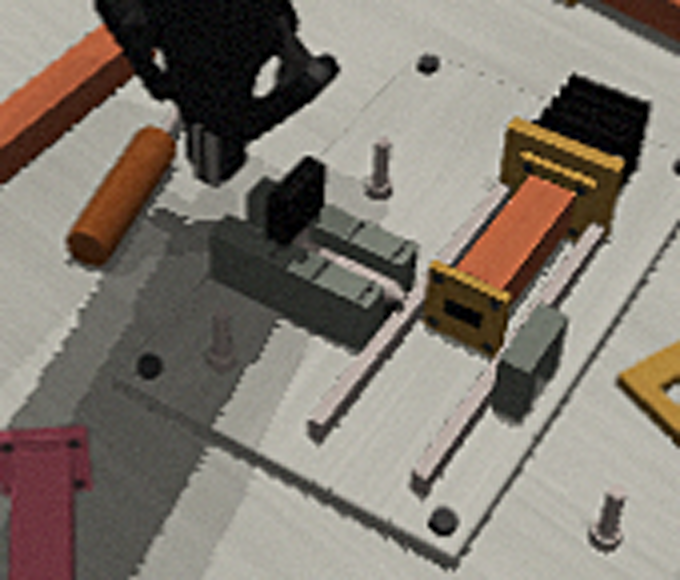

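The section sits at the seat (c4 (560,180)), and the fingertips stand outside the paddle (c4 (215,165) against (295,200)). Pushing the paddle.

Call:
carry_out(deltas=[[0,0.04,0,0,-1],[0,0.08,0,0,-1],[0,0.11,0,0,-1],[0,0.13,0,0,-1],[0,0.15,0,0,-1],[0,0.17,0,0,-1],[0,0.19,0,0,-1],[0,0.21,0,0,-1],[0,0.23,0,0,-1],[0,0.25,0,0,-1],[0,0.27,0,0,-1],[0,0.29,0,0,-1]])

```text
clock: 12.4
position: [0.5854, 0.0098, 0.077]
ee_rot: [0.996, 0.092, 0.0, -0.0]
ft_force: [-0.9, -1.0, -0.1]
grip_width: -0.004
grasp_force: 0.0
```

Run:
```python
from go import *
o=manip.get_obs(); print(F(o["position"]),np.round(o["ft_force"],2))
```

```text
[-17.7  95.8  77. ] [-0.9  -1.05 -0.1 ]
```

Call:
carry_out(deltas=[[0,0.015,0,0,-1],[0,0.03,0,0,-1],[0,0.045,0,0,-1],[0,0.06,0,0,-1]])

```text
clock: 12.9
position: [0.5871, 0.0001, 0.0771]
ee_rot: [0.996, 0.091, 0.0, 0.0]
ft_force: [0.1, -0.2, 0.3]
grip_width: 0.0
grasp_force: 0.0
```

Run:
```python
from go import *
o=manip.get_obs(); print(F(o["position"]),np.round(o["ft_force"],2))
p=camera("side"); c=p["img"][165:310,270:440]; cv2.imwrite("pics/c5.png",cv2.resize(c[:,:,::-1],None,fx=4,fy=4,interpolation=cv2.INTER_CUBIC)[:580])
```

```text
[-17.7  85.9  77.1] [ 0.15 -0.18  0.31]
```

View pics/c5.png

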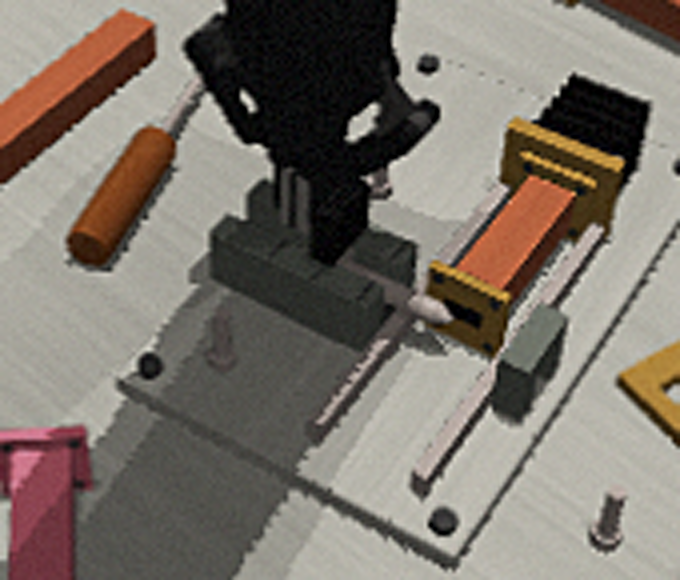

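The bolt is half across (c5 (435,308)), so the lever is at its first detent and the section is still home. Pushing on.

Call:
carry_out(deltas=[[0,0.015,0,0,-1],[0,0.03,0,0,-1],[0,0.045,0,0,-1],[0,0.06,0,0,-1],[0,0.075,0,0,-1]])

```text
clock: 13.58
position: [0.5888, -0.0083, 0.0771]
ee_rot: [0.996, 0.092, -0.0, -0.001]
ft_force: [-1.4, 6.6, 1.4]
grip_width: 0.0
grasp_force: 4.0
```

Call:
carry_out(deltas=[[0,0.015,0,0,-1],[0,0.03,0,0,-1],[0,0.045,0,0,-1],[0,0.06,0,0,-1],[0,0.07,0,0,-1]])

```text
clock: 14.2
position: [0.5911, -0.0215, 0.077]
ee_rot: [0.996, 0.091, 0.0, 0.0]
ft_force: [0.2, -0.2, -0.9]
grip_width: 0.002
grasp_force: 0.0
```

Run:
```python
from go import *
o=manip.get_obs(); print(F(o["position"]),np.round(o["ft_force"],2))
p=camera("side"); c=p["img"][165:310,270:440]; cv2.imwrite("pics/c6.png",cv2.resize(c[:,:,::-1],None,fx=4,fy=4,interpolation=cv2.INTER_CUBIC)[:580])
```

```text
[-17.8  64.   77. ] [ 0.22 -0.17 -0.86]
```

View pics/c6.png

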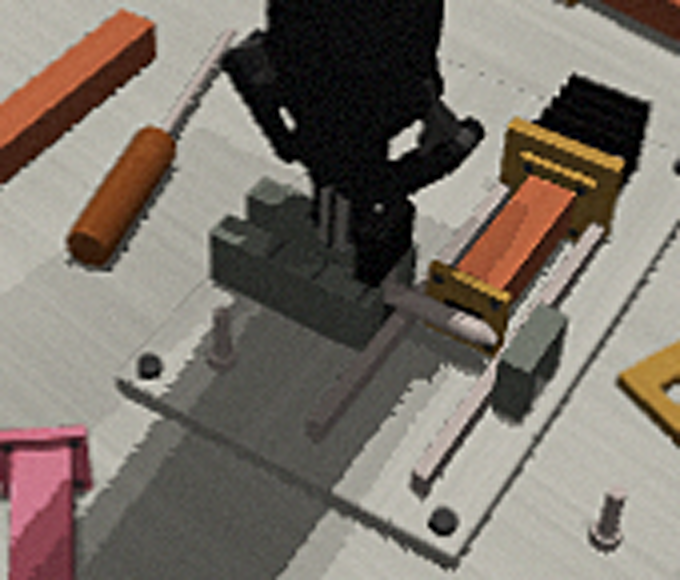

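The bolt has advanced as far again, with its nose at the keeper (c6 (495,335)). I'll feel for the hard stop to be sure.

Call:
carry_out(deltas=[[0,0.012,0,0,-1],[0,0.024,0,0,-1],[0,0.032,0,0,-1]])

```text
clock: 14.62
position: [0.5918, -0.0247, 0.0771]
ee_rot: [0.996, 0.091, -0.0, -0.001]
ft_force: [-2.3, 5.6, 0.6]
grip_width: -0.0
grasp_force: 3.0
```

Call:
carry_out(deltas=[[0,0.01,0,0,-1],[0,0.02,0,0,-1]])

```text
clock: 14.88
position: [0.5918, -0.0249, 0.0771]
ee_rot: [0.996, 0.093, -0.0, -0.002]
ft_force: [-5.4, 14.0, 3.2]
grip_width: 0.001
grasp_force: 7.2
```

A firm stop at TCP y = 60.6 mm puts lever travel at about 0.050. Coming clear.

Call:
carry_out(deltas=[[0,-0.03,0,0,-1],[0,-0.1,0,0,-1],[0,-0.25,0,0,-1],[0,-0.4,0,0,-1],[0,-0.5,-0.1,0,-1],[0,-0.52,-0.4,0,-1],[0,-0.52,-0.8,0,-1],[0,-0.52,-0.95,0,-1],[0,-0.52,-0.95,0,-1],[0,-0.52,-0.95,0,-1]])

```text
clock: 16.12
position: [0.5779, 0.0478, 0.219]
ee_rot: [0.996, 0.091, -0.0, 0.0]
ft_force: [-0.2, 0.3, -0.9]
grip_width: 0.002
grasp_force: 0.0
```

Call:
carry_out(deltas=[[-0.2,0,0,0,-1],[-0.5,0,0,0,-1],[-0.7,0,0,0,-1],[-0.7,0,0,0,-1],[-0.7,0,0,0,-1]])

```text
clock: 16.75
position: [0.4752, 0.0289, 0.2191]
ee_rot: [0.996, 0.091, -0.0, -0.0]
ft_force: [0.5, 0.6, 0.8]
grip_width: 0.005
grasp_force: 0.0
```

Run:
```python
from h import *
p=camera("side"); c=p["img"][165:310,270:440]; cv2.imwrite("pics/c7.png",cv2.resize(c[:,:,::-1],None,fx=4,fy=4,interpolation=cv2.INTER_CUBIC)[:580])
```

```text
(no output)
```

View pics/c7.png

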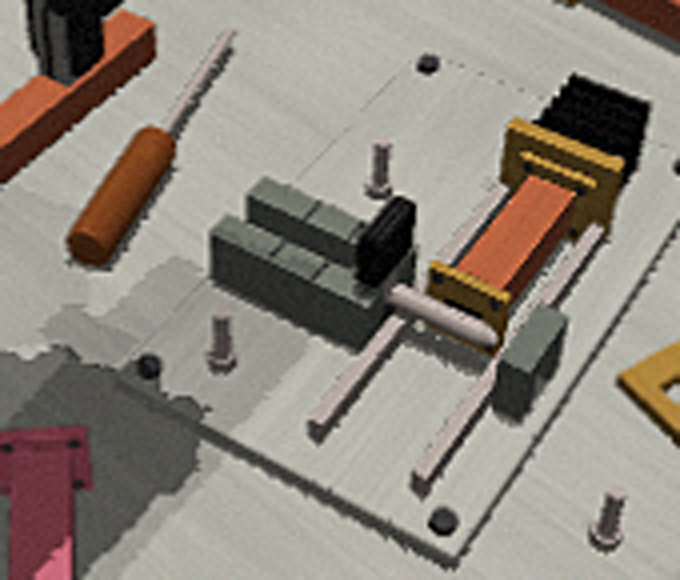

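The bolt runs across behind the near flange into the keeper (c7 (500,340)) and the paddle is at the channel end of the guide. The section is home, the screws are standing and the gripper is clear. Handing in.

```bash
python3 -c "
from workcell import ticket
print(ticket.hand_in())"
```

```text
the job is handed in; nothing more can be done
None
```

The waveguide section is fully home against the brass seat, the lever is at its second stop with the bolt in the keeper, the arm is clear with the screws and parts seen in the last picture still in place, and the job is handed in at about 17 s.

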